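# Show a fluorescent mineral under the hold-to-light UV lamp

### The job

Show the visitors how the fluorite glows: take the black specimen tray by its orange tab and slide it along the counter, stone and all, under the UV lamp until it sits square against the stop bar at the back, then let go of the tab. Only then press the yellow hold-to-light switch on the lamp all the way down, firmly but without forcing it, and finish while still holding it down. Keep the tray on the counter and the stone upright on it, and leave the cup, the vial and the grey stone alone.

Things in the scene. Friction and masses are not known exactly. Their poses are not given: they have to be found in the camera images.
- stand: UV lamp stand, fixed. Origin on the counter below the lamp's centre; x leads in from the open front to the stop bar; z up. Two aluminium cheeks, 8 mm thick, 100 mm tall, inner faces at y = +-65 mm, x = -40 to +58 mm; 3 mm high feet outside them. Grey lamp head with black ends across them: 80 (x) by 200 (y) mm, underside at 100, top at 152 mm. The tray is home with its origin at the stand's.
- stop_face (a point): middle of the near face of the 14 mm high aluminium stop bar that joins the cheeks at the back, 50 mm from the stand's origin along its x and 7 mm above the counter; axes as the stand's. The tray's far edge comes to rest against it.
- tray: loose black specimen tray, 100 mm (x) by 104 mm (y), floor 4 mm thick, rim 10 mm high, about 0.40 kg. Origin at the centre of its underside; +x is the far edge that goes into the stand first; z up. On the other side (-x) a 36 mm wide, 6 mm high neck leads to the orange upright pull tab.
- tray_tab (a point): grip point on the tray's orange upright pull tab, 115 mm from the tray's origin along its -x axis and 45 mm above the counter; axes as the tray's. The tab is 34 mm long (tray x), 14 mm thick (tray y) and 62 mm tall from the counter, so fingers close on it along the tray's y.
- fluorite: violet and green fluorite specimen, cubic crystals on a grey-brown matrix, about 52 x 44 mm and about 50 mm tall, roughly 0.16 kg, standing loose in the tray. Origin at the centre of its underside, z up.
- switch (a joint): travel of the hold-to-light switch: 0 when up, 0.006 (m) when pressed fully down to its stop. The spring force grows evenly from 3 N to 10 N at the stop; it springs back up when let go. The lamp lights from about three quarters of the travel.
- switch_top (a point): centre of the top face of the yellow round push button, 32 mm across, on top of the lamp head (8 mm in front of the lamp's centre line), 174 mm above the counter when up. Moves down with the button; pressed straight down (-z).
- cup: blue cup, 80 mm across the rim, 92 mm tall; bystander. Origin at the centre of its underside.
- vial: corked glass vial of sand, 29 mm across, 62 mm tall; bystander. Origin at the centre of its underside.
- agate: grey stone, about 70 x 52 x 40 mm; bystander. Origin at the centre of its underside.
Not all that is in view belongs to the job. Of the things that look like the tray, the smallest one is meant.

How it is judged:
On the way, in this order (a step that is already met when the one before it is completed fails the run):
1. the tray, with the stone upright on it, is home against the stop bar under the lamp and let go (x of tray in the frame of stand between -0.008 and 0.01 m and y of tray in the frame of stand between -0.018 and 0.018 m and angle between the x axis of tray and the x axis of stand, either way round below 0.12 rad and height (world z) of tray below 0.006 m and horizontal distance between fluorite and tray below 0.035 m and angle between fluorite's own z axis and vertical below 0.2 rad and contact force between the fingers and tray below 0.1 N and linear speed of tray below 0.01 m/s), for 0.3 s.
2. the switch is held down by the fingers (value of joint switch above 0.0045 m and contact force between the fingers and switch above 4 N), for 0.5 s.
At the end, for the whole second after the job is handed in: the fingers hold the switch at least 4.5 mm down with over 4 N; the tray lies untouched on the counter, under 8 mm from the stop bar, square within 0.12 rad, between the cheeks; the stone stands on it, tilted under 0.2 rad, within 35 mm of the tray's centre (all of step 1 and all of step 2); the arm keeps its last pose, push and grip.
It fails at once if the switch is pressed (over 3 mm) while the tray is not home (value of joint switch above 0.003 m and not (x of tray in the frame of stand between -0.008 and 0.01 m and y of tray in the frame of stand between -0.018 and 0.018 m and angle between the x axis of tray and the x axis of stand, either way round below 0.12 rad and height (world z) of tray below 0.006 m)).
It fails at once if the switch is forced (over 40 N) (contact force between anything else and switch above 40 N).
It fails at once if the tray is lifted off the counter (over 25 mm) or tipped (height (world z) of tray above 0.025 m or angle between tray's own z axis and vertical above 0.2 rad).
It fails at once if the stone is tipped or slides off the tray (angle between fluorite's own z axis and vertical above 0.5 rad or horizontal distance between fluorite and tray above 0.06 m).
It fails at once if a bystander is disturbed (distance of any of cup, vial, agate from where it was at the start of the episode above 0.02 m or angle between any of cup, vial, agate's own z axis and vertical above 0.3 rad).
It also fails if it takes over 64 s, if anything falls off the work surface, if the arm or the gripper's body presses on something with over 40 N, if the wrist force passes 120 N, or if a joint passes its speed limit or range.

### The arm

A 6-joint arm with a two-finger parallel gripper is mounted at the origin on the work surface. World frame = base frame: x ahead of the robot, y to its left, z up, the work surface at z = 0. Lengths are in m, angles in rad, forces in N, time in s.
With the tool pointing down it reaches from about 0.3 to 0.775 m from the base axis. Payload 14.6 kg.
Tool frame: the origin (TCP) lies on the centre line of the jaws, within the pads' length; the fingertips stand 11 mm ahead of it and the grasp point (between the pads) lies 8 mm behind it; z points along the fingers, x is the direction in which the jaws open and shut, and the axes are right-handed (so a half turn about z gives the same grasp; the last joint's range is limited). The gripper opens to 94 mm and grips with 3 to 60 N. Pads are 16 mm wide; open, the fingers measure 119 mm over their backs; the gripper's body (75 mm by 177 mm) begins 78 mm behind the grasp point.
Start: joints at [-1.277, 0.3, 1.521, -0, 1.321, -0.067], TCP at [0.194, -0.515, 0.216] pointing down, gripper open.
Joint ranges: [-3.03, 3.03], [-0.79, 2.21], [0.23, 2.52], [-1.04, 4.18], [0, 3.07], [-2.55, 2.55]. Speed limits (rad/s): [2.22, 2.22, 2.57, 3.14, 3.14, 3.14].

### API

Orientations are given as a unit quaternion [w, x, y, z].
In Python, from bench import arm gives the robot as it stands.
- The arm moves only by the tool step_arm, never from a script. Its argument "deltas" is a list of rows, each a list of 4 numbers: the shift along the tool's x, y, z in units of 60 mm (1.0 is 60 mm), then the turn about the tool's z in units of 8 degrees (1.0 is 8 degrees). In form: [[dx, dy, dz, roll], ...]. A call has 1 to 8 rows; each row shifts and turns the commanded pose from where the row before left it, along the tool's axes as they then stand; what a row does not reach is not made up. A row lasts 1/8 s, in which the tool goes at most 62.5 mm and 10.7 degrees, less where a joint would pass 70% of its speed; a pose out of reach is approached as far as the arm can. A call with a number of a shift or a turn outside -1 to 1 is refused whole. A call with a gripper value outside its range is refused whole. "jaw" is the opening, from -1 (shut) to 1 (fully open), set as the call begins (left out, the last holds). The fingers move at their own pace and stop on an object; the grip force is fixed at half the most. Time passes only in rows, so rows that do not move let the fingers close. It gives the time, the measured TCP pose, the force and the opening at its end, in the units of the state.
- arm.state(): the state, without advancing time (a new reading comes with each control period).
- arm.camera(name): name is "scene" or "top" or "wrist"; returns the picture (400x640x3 uint8, red, green, blue); there is no depth.
- arm.camera_model(name): a dict with "K" (3x3 intrinsics, pixels), "xyz" and "rotation" of the camera in the world. Camera axes: x right, y down, z forward; pixel columns grow to the right and rows downward; lengths in m; the calibration is good to about 2 mm. A picture is of the moment at which its call begins: read the wrist's pose just before it. camera_model takes no time and is no camera call; for the wrist camera it gives the pose at the moment of the call.
- arm.finish_job(): hands the job in, once; it reports no verdict.
The state is a dict: "time": time; "q": joint angles; "joint_vel": joint speeds; "effort": joint torques, N m; "eef_pos": TCP position; "orientation": TCP orientation; "wrist_force": force on the tool from outside, world axes, zero at the start; "wrist_torque": the same for the moment, N m; "grip_width": opening from 0.0 (shut) to 1.0 (fully open).
Only numpy, scipy, OpenCV 4.12 (cv2) and the standard library are available. Lean on these libraries where they do the work, as an engineer would, in place of code of your own. Each camera call takes 0.05 s, during which the arm holds its last target.

## Working session

There is one attempt and no reset: what is moved stays moved. The work goes in short steps, Python scripts to look and compute and a tool call to move; the robot and the scene stay as the last step left them, time stands still between calls to the robot, and variables do not carry over. Pictures are saved under pics/ and viewed, and the job is handed in when it is done.

Besides the shell and the picture viewer there is one more tool, called after "Call:" by a JSON object that holds its "op" and its "data", one argument or row to a line. step_arm: Moves the arm, as the interface text tells. Its arguments: {"type":"object","properties":{"deltas":{"type":"array","items":{"type":"array","items":{"type":"number"}}},"jaw":{"type":"number"}},"required":["deltas"]}

```bash
mkdir -p pics; ls
cat > h.py <<'E'
import numpy as np, cv2
from bench import arm
def snap(n,f):
    m=arm.camera_model(n); im=arm.camera(n); cv2.imwrite('pics/'+f+'.png',im[:,:,::-1]); np.savez('pics/'+f+'.npz',K=np.array(m['K']),t=np.array(m['xyz']),R=np.array(m['rotation'])); return im
def load(f):
    d=np.load('pics/'+f+'.npz'); return d['K'],d['t'],d['R']
def ray(f,u,v,z):
    K,t,R=load(f); d=R@np.linalg.inv(K)@np.array([u,v,1.]); return t+d*(z-t[2])/d[2]
def proj(f,p):
    K,t,R=load(f); c=K@(R.T@(np.array(p)-t)); return c[:2]/c[2]
E
python3 - <<'E'
from h import *
print(arm.state())
for n in ['scene','top','wrist']:
    snap(n,n+'0'); print(n,load(n+'0'))
E
```

```text
pics
{'time': 0.0, 'q': array([-1.27658417e+00,  3.00468549e-01,  1.52158386e+00,  2.39295848e-05,
        1.32069934e+00, -6.65878163e-02]), 'joint_vel': array([ 0.00087379,  0.00022665, -0.00071632, -0.00033213, -0.00031609,
        0.00094782]), 'effort': array([-2.01656170e-03, -5.31809127e+01, -3.52739024e+01,  7.07202265e-02,
        2.44248135e-02, -4.16735941e-05]), 'eef_pos': array([ 0.19409877, -0.51434388,  0.21588655]), 'orientation': array([-3.69683994e-04,  8.22501310e-01, -5.68762920e-01, -4.46477632e-04]), 'wrist_force': array([-0.10016327,  0.43301168,  1.09905466]), 'wrist_torque': array([-0.07323111,  0.02176065, -0.06321994]), 'grip_width': 0.9995939819928829}
scene (array([[512.26675592,   0.        , 320.58349985],
       [  0.        , 512.26675592, 199.41350486],
       [  0.        ,   0.        ,   1.        ]]), array([1.67386084, 0.07828183, 1.04455953]), array([-0.29614483,  0.61438745,  0.65657361, -0.3220829 ]))
top (array([[462.38935181,   0.        , 317.48473319],
       [  0.        , 462.38935181, 201.71229764],
       [  0.        ,   0.        ,   1.        ]]), array([0.25879272, 0.02141425, 1.46226309]), array([-0.05973126,  0.70854195, -0.6993818 ,  0.07256432]))
wrist (array([[279.27906929,   0.        , 317.86221155],
       [  0.        , 279.27906929, 196.83807318],
       [  0.        ,   0.        ,   1.        ]]), array([ 0.26624396, -0.48753019,  0.38491249]), array([ 0.10896685,  0.81502437, -0.56391978, -0.07652444]))
```

Rotation is a quaternion [w,x,y,z]; I adjust the helper.

```bash
python3 - <<'E'
s=open('h.py').read()
s=s.replace("return d['K'],d['t'],d['R']","q=d['R']; from scipy.spatial.transform import Rotation as Ro; return d['K'],d['t'],Ro.from_quat([q[1],q[2],q[3],q[0]]).as_matrix()")
open('h.py','w').write(s)
E
python3 -c "
from h import *
print(load('top0')[2],proj('top0',[0.194,-0.515,.216]),proj('scene0',[0.194,-0.515,.216]))"
```

```text
[[ 0.01119903 -0.98241397  0.18637965]
 [-0.9997514  -0.01459454 -0.01685612]
 [ 0.01927982 -0.18614455 -0.98233319]] [511.16528052 316.61455047] [175.66722891 114.82076933]
```

View pics/top0.png

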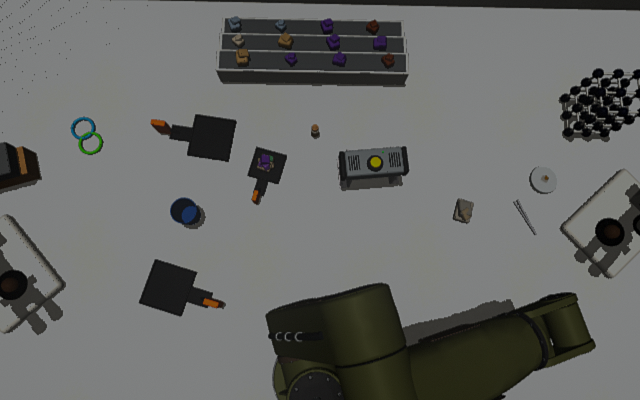

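View pics/scene0.png

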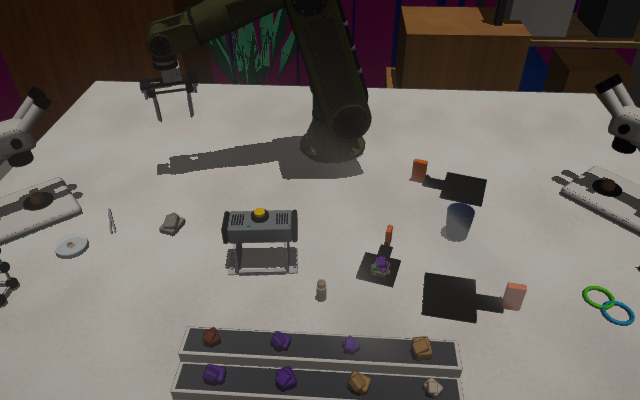

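View pics/wrist0.png

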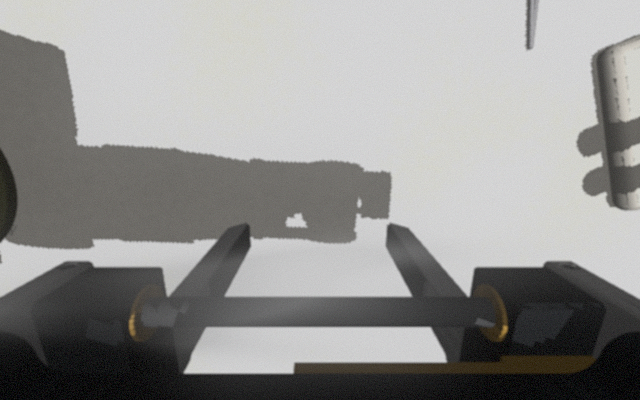

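Run:
```python
from h import *
a=cv2.imread('pics/top0.png')[130:215,235:425]; cv2.imwrite('pics/c1.png',cv2.resize(a,None,fx=4,fy=4,interpolation=cv2.INTER_CUBIC))
a=cv2.imread('pics/scene0.png')[195:310,210:410]; cv2.imwrite('pics/c2.png',cv2.resize(a,None,fx=4,fy=4,interpolation=cv2.INTER_CUBIC))
```

```text
(no output)
```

View pics/c1.png

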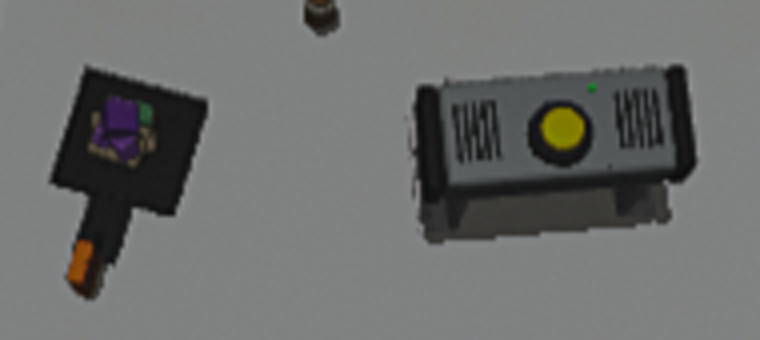

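View pics/c2.png

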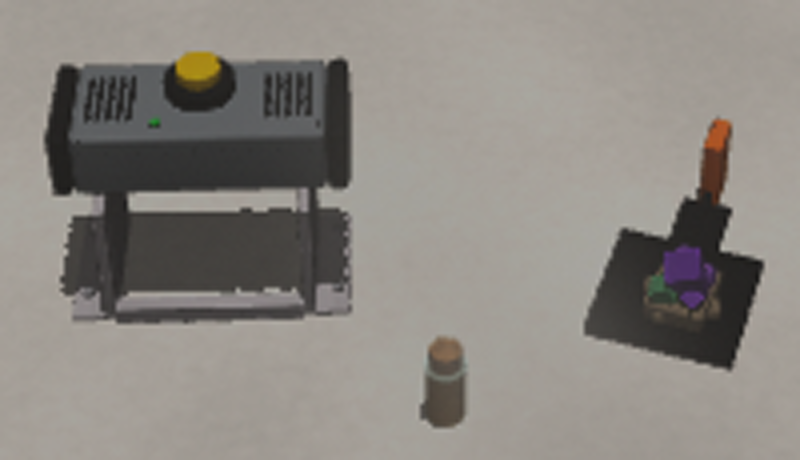

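Run:
```python
from h import *
from scipy.optimize import least_squares
def T(c,f,o): return [(f,o[0]+x/4-.375,o[1]+y/4-.375) for x,y in c]
o1=(235,130);o2=(210,195)
# tray local corners
C=[(.05,.052,.01),(.05,-.052,.01),(-.05,-.052,.01),(-.05,.052,.01)]
obs=list(zip(C,T([(88,67),(208,100),(175,214),(52,183)],'top0',o1)))
C2=[(-.05,.052,.01),(-.05,-.052,.01),(.05,-.052,.01),(.05,.052,.01)]
obs+=list(zip(C2,T([(764,262),(624,229),(584,333),(733,370)],'scene0',o2)))
def P(p,l): c,s=np.cos(p[2]),np.sin(p[2]); return [p[0]+c*l[0]-s*l[1],p[1]+s*l[0]+c*l[1],l[2]]
def fit(obs,x0):
    f=lambda p: np.concatenate([proj(o[0],P(p,l))-o[1:] for l,o in obs])
    r=least_squares(f,x0,x_scale=[.01,.01,.05]); print(np.round(r.x,4),'resid px',np.round(r.fun,1)); return r.x
for l,o in obs: print(np.round(ray(*o,l[2]),3))
t=fit(obs,[.4,.1,0]); 
fit(obs[:4],t); fit(obs[4:],t)
print('tab',P(t,(-.115,0,.045)))
print('tab top px', proj('top0',P(t,(-.115,0,.062))),'scene',proj('scene0',P(t,(-.115,0,.062))))
# stand: lamp top corners z .152; button .174; 
so=[((-.008,0,.174),T([(562,128)],'top0',o1)[0]),((-.008,0,.174),T([(200,66)],'scene0',o2)[0])]
# cheek feet/bar: bar back-bottom edge ends in scene
so+=[((-.04,.065,0),None)] and []
L=[((.04,.1,.152),(418,88)),((.04,-.1,.152),(683,66)),((-.04,-.1,.152),(694,174)),((-.04,.1,.152),(432,198))]
so+=[(l,T([c],'top0',o1)[0]) for l,c in L]
s=fit(so,[.4,-.1,0])
print('button',P(s,(-.008,0,.174)),'home tab',P(s,(-.115,0,.045)))
b=lambda c,z,f,o:print(np.round(ray(*T([c],f,o)[0],z),3))
b((562,128),.174,'top0',o1);b((200,66),.174,'scene0',o2)
for x in [-.04,.058]:
  for y in [-.073,.073]: print(x,y,[(np.round(proj(f,P(s,(x,y,0)))-o,1)*4) for f,o in(('top0',o1),('scene0',o2))])
print('vial',ray('scene0',210+445/4,195+425/4,0),'agate',ray('top0',463,212,.02),'cup',ray('top0',185,211,.05))
```

```text
[0.715 0.197 0.01 ]
[0.689 0.099 0.01 ]
[0.593 0.123 0.01 ]
[0.617 0.223 0.01 ]
[0.623 0.226 0.01 ]
[0.596 0.126 0.01 ]
[0.7   0.099 0.01 ]
[0.727 0.199 0.01 ]
[ 0.6572  0.1618 -0.2556] resid px [-0.7 -1.1 -0.  -1.1 -0.3 -0.7 -0.6 -1.4 -0.3 -0.3 -0.8 -0.1 -0.1 -1.9
 -0.1 -2.3]
[ 0.6537  0.1604 -0.2504] resid px [-0.4  0.   0.3 -0.1  0.2  0.3 -0.2 -0.2]
[ 0.6618  0.1626 -0.2607] resid px [ 0.1  0.9 -0.4  1.   0.1 -0.8  0.1 -1. ]
tab [np.float64(0.5459483194352454), np.float64(0.1908946533874103), 0.045]
tab top px [254.84046213 193.95457562] scene [388.78253614 227.89050097]
[ 0.6289 -0.1653  0.106 ] resid px [ 0.1  0.9 -0.2 -1.6 -0.5  0.2  0.3 -0.1  1.1 -1.  -1.2 -1. ]
button [np.float64(0.6209623671488199), np.float64(-0.16617180685072414), 0.174] home tab [np.float64(0.5145633902523933), np.float64(-0.17749689914145989), 0.045]
[ 0.624 -0.166  0.174]
[ 0.628 -0.165  0.174]
-0.04 -0.073 [array([624., 218.]), array([120. , 216.4])]
-0.04 0.073 [array([445.6, 233.6]), array([318.4, 210.4])]
0.058 -0.073 [array([609.2, 102. ]), array([107.6, 313.6])]
0.058 0.073 [array([432.8, 117.6]), array([316.8, 307.2])]
vial [0.77955691 0.01038919 0.        ] agate [ 0.5060032  -0.46670005  0.02      ] cup [0.49156606 0.40496209 0.05      ]
```

Three black trays with orange tabs appear in top0: (212,138), (266,165) and (169,288). The one at (266,165) is clearly the smallest. It holds the violet and green stone and its size fits 100 x 104 mm, and the enlarged crop confirms it. The stand opens towards the robot, and the stop bar is on its +x side. I'll move above the tab next.

```bash
cat >> h.py <<'E'
from scipy.spatial.transform import Rotation as Ro
def tool():
    s=arm.state(); q=s['orientation']; R=Ro.from_quat([q[1],q[2],q[3],q[0]]).as_matrix(); return s,R
def plan(tgt,yaw=None):
    s,R=tool(); d=R.T@(np.array(tgt)-s['eef_pos'])/.06
    y=np.degrees(np.arctan2(R[1,0],R[0,0]))
    print('t',round(s['time'],2),'pos',np.round(s['eef_pos'],4),'yaw',round(y,2),'F',np.round(s['wrist_force'],1),'w',round(s['grip_width'],3))
    print('units before roll',np.round(d,3), 'roll', None if yaw is None else round(((y-yaw+180)%360-180)/8,3))
E
python3 -c "
from h import *
plan([.545,.190,.216],-104.65)"
```

```text
t 0.15 pos [ 0.1941 -0.5144  0.216 ] yaw -69.33 F [0.4 0.1 0.8] w 0.998
units before roll [-8.920e+00 -9.617e+00  8.000e-03] roll 4.416
```

Call:
{"op": "step_arm", "data": {
  "deltas": [
    [-0.5, -0.54, 0, 0],
    [-0.6, -0.65, 0, 0],
    [-0.6, -0.65, 0, 0],
    [-0.6, -0.65, 0, 0],
    [-0.6, -0.65, 0, 0],
    [-0.6, -0.65, 0, 0],
    [-0.6, -0.65, 0, 0],
    [-0.6, -0.65, 0, 0]
  ],
  "jaw": 1
}}

```text
time: 1.15
eef_pos: [0.3808, -0.1413, 0.2165]
orientation: [-0.0, 0.822, -0.569, 0.0]
wrist_force: [0.1, -0.9, -0.5]
grip_width: 0.998
```

Call:
{"op": "step_arm", "data": {
  "deltas": [
    [-0.6, -0.65, 0, 0],
    [-0.6, -0.65, 0, 0],
    [-0.6, -0.65, 0, 0],
    [-0.6, -0.65, 0, 0],
    [-0.6, -0.65, 0, 0],
    [-0.6, -0.65, 0, 0],
    [-0.3, -0.35, 0, 0],
    [0, 0, 0, 0.9]
  ]
}}

```text
time: 2.15
eef_pos: [0.5365, 0.1677, 0.2156]
orientation: [0.0, 0.785, -0.619, -0.0]
wrist_force: [-0.7, 0.1, -0.6]
grip_width: 0.998
```

Call:
{"op": "step_arm", "data": {
  "deltas": [
    [0, 0, 0, 0.9],
    [0, 0, 0, 0.9],
    [0, 0, 0, 0.9],
    [0, 0, 0, 0.82],
    [0, 0, 0, 0],
    [0, 0, 0, 0]
  ]
}}

```text
time: 2.9
eef_pos: [0.5363, 0.166, 0.2163]
orientation: [-0.0, -0.612, 0.791, 0.0]
wrist_force: [-0.0, -0.8, 1.2]
grip_width: 0.999
```

```bash
python3 -c "
from h import *
plan([.545,.190,.216],-104.65)
snap('wrist','w1');snap('top','t1')
print(proj('w1',[.546,.191,.062]))"
```

```text
t 2.9 pos [0.5363 0.166  0.2163] yaw -104.54 F [-0.  -0.8  1.2] w 0.999
units before roll [-0.423 -0.041  0.005] roll 0.013
[295.62326289 184.85041133]
```

View pics/w1.png

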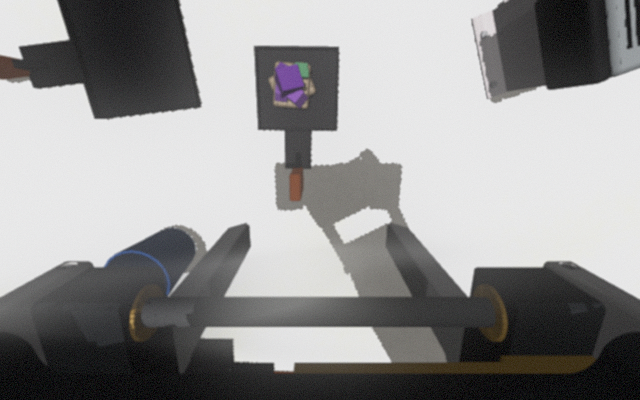

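```bash
cat >> h.py <<'E'
from scipy.optimize import least_squares
def P(p,l): c,s=np.cos(p[2]),np.sin(p[2]); return [p[0]+c*l[0]-s*l[1],p[1]+s*l[0]+c*l[1],l[2]]
def fit(obs,x0):
    f=lambda p: np.concatenate([proj(o[0],P(p,l))-o[1:] for l,o in obs])
    r=least_squares(f,x0,x_scale=[.01,.01,.05]); print(np.round(r.x,4),'resid px',np.round(r.fun,1)); return r.x
E
python3 - <<'E'
from h import *
a=cv2.imread('pics/w1.png')[30:215,235:360]; cv2.imwrite('pics/c3.png',cv2.resize(a,None,fx=4,fy=4,interpolation=cv2.INTER_CUBIC)[:600] if 0 else cv2.resize(a,None,fx=3.2,fy=3.2,interpolation=cv2.INTER_CUBIC))
o=[((.05,.052,.01),('w1',255,46)),((.05,-.052,.01),('w1',338,46)),((-.05,-.052,.01),('w1',336.5,130.5)),((-.05,.052,.01),('w1',258,129.5))]
t=fit(o,[.657,.162,-.25])
print('tab',P(t,(-.115,0,.045)))
for x in(-.098,-.132):
  for z in(.062,.006): print(x,z,(proj('w1',P(t,(x,0,z)))-[235,30])*3.2)
E
```

```text
[ 0.6535  0.1631 -0.262 ] resid px [-1.5 -0.6  1.2  0.1  0.6  0.2 -0.4  0.6]
tab [np.float64(0.5424591705913006), np.float64(0.19283927603169032), 0.045]
-0.098 0.062 [191.16449881 460.65188251]
-0.098 0.006 [201.63774942 436.34253991]
-0.132 0.062 [192.47014219 549.60032237]
-0.132 0.006 [202.52200757 513.55964427]
```

View pics/c3.png

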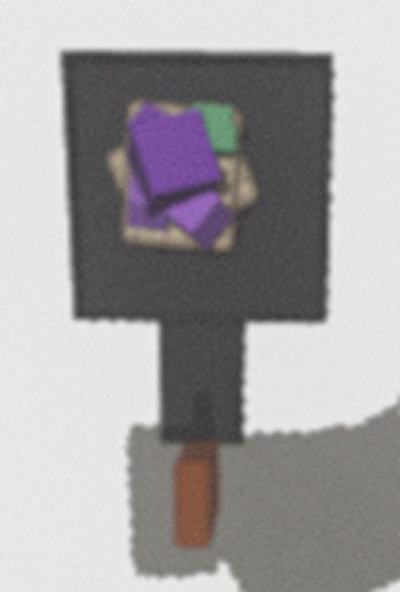

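```bash
python3 -c "
from h import *
plan([.543,.1922,.037],-104.75)"
```

```text
t 3.0 pos [0.5363 0.166  0.2164] yaw -104.59 F [ 0.7 -0.3 -0.4] w 1.001
units before roll [-4.50e-01  2.00e-03  2.99e+00] roll 0.02
```

Call:
{"op": "step_arm", "data": {
  "deltas": [
    [-0.45, 0, 0, 0.02],
    [0, 0, 0, 0],
    [0, 0, 0.4, 0],
    [0, 0, 0.5, 0],
    [0, 0, 0.5, 0],
    [0, 0, 0, 0],
    [0, 0, 0, 0]
  ]
}}

```text
time: 3.88
eef_pos: [0.5437, 0.192, 0.1338]
orientation: [0.001, -0.61, 0.792, -0.0]
wrist_force: [-0.2, -0.4, 0.6]
grip_width: 1.001
```

```bash
python3 -c "
from h import *
plan([.543,.1922,.037],-104.75)
snap('wrist','w2')"
```

```text
t 3.88 pos [0.5437 0.192  0.1338] yaw -104.84 F [-0.2 -0.4  0.6] w 1.001
units before roll [1.000e-03 1.300e-02 1.613e+00] roll -0.011
```

View pics/w2.png

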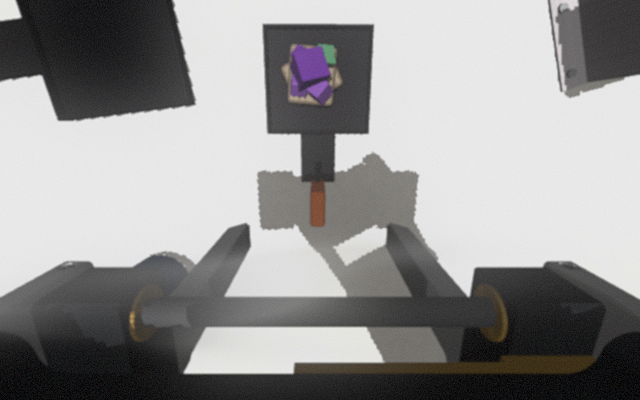

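The tab (317,203) lies on the jaw centre line (x≈318), so I'll descend and close.

Call:
{"op": "step_arm", "data": {
  "deltas": [
    [0, 0, 0.4, 0],
    [0, 0, 0.4, 0],
    [0, 0, 0.4, 0],
    [0, 0, 0.3, 0],
    [0, 0, 0.1, 0],
    [0, 0, 0, 0],
    [0, 0, 0, 0]
  ]
}}

```text
time: 4.8
eef_pos: [0.5437, 0.1923, 0.0374]
orientation: [0.001, -0.61, 0.793, -0.0]
wrist_force: [0.2, 0.5, 0.5]
grip_width: 1.002
```

Call:
{"op": "step_arm", "data": {
  "deltas": [
    [0, 0, 0, 0],
    [0, 0, 0, 0],
    [0, 0, 0, 0],
    [0, 0, 0, 0],
    [0, 0, 0, 0],
    [0, 0, 0, 0],
    [0, 0, 0, 0],
    [0, 0, 0, 0]
  ],
  "jaw": -1
}}

```text
time: 5.8
eef_pos: [0.5432, 0.1922, 0.0365]
orientation: [0.0, -0.61, 0.793, -0.0]
wrist_force: [0.8, -0.7, -0.0]
grip_width: 0.185
```

```bash
python3 -c "
from h import *
plan([.40,-.1922,.037],-83.9)
snap('wrist','w3')"
```

```text
t 5.8 pos [0.5432 0.1922 0.0365] yaw -104.85 F [ 0.8 -0.7 -0. ] w 0.185
units before roll [ 6.803  0.665 -0.009] roll -2.618
```

View pics/w3.png

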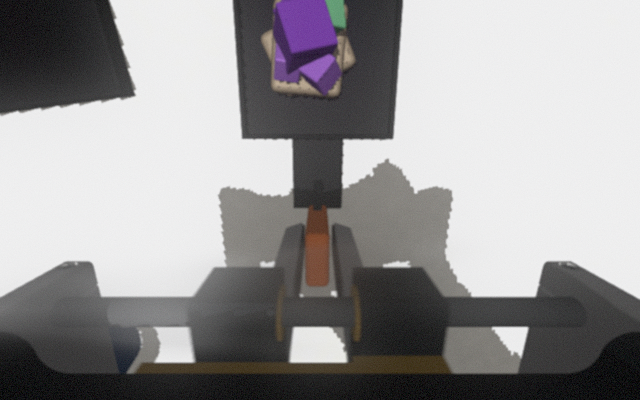

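Call:
{"op": "step_arm", "data": {
  "deltas": [
    [0, 0, 0, 0],
    [0, 0, 0, 0],
    [0, 0.1, 0, 0],
    [0, 0.2, 0, 0],
    [0, 0.2, 0, 0],
    [0, 0.2, 0, 0],
    [0, 0.1, 0, 0],
    [0, 0, 0, 0]
  ]
}}

```text
time: 6.85
eef_pos: [0.4958, 0.2047, 0.0364]
orientation: [-0.001, -0.61, 0.792, 0.0]
wrist_force: [-5.5, 1.5, 1.2]
grip_width: 0.147
```

```bash
python3 -c "
from h import *
plan([.395,-.190,.037],-83.9)
snap('wrist','w4')"
```

```text
t 6.85 pos [0.4958 0.2047 0.0364] yaw -104.83 F [-5.5  1.5  1.2] w 0.147
units before roll [ 6.79  -0.059 -0.007] roll -2.616
```

View pics/w4.png

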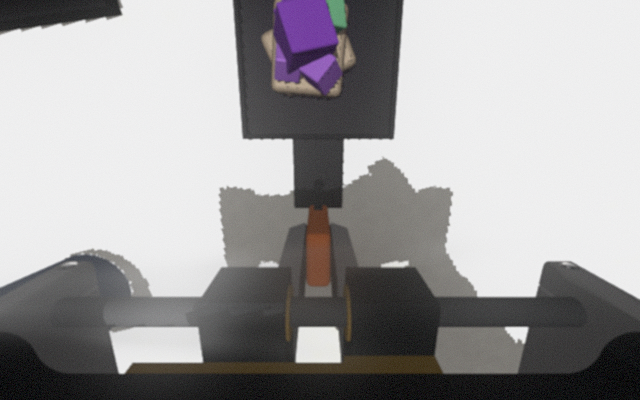

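Call:
{"op": "step_arm", "data": {
  "deltas": [
    [0.1, 0, 0, 0],
    [0.2, 0, 0, 0],
    [0.2, 0, 0, 0],
    [0.2, 0, 0, 0],
    [0.2, 0, 0, 0],
    [0.2, 0, 0, 0],
    [0.1, 0, 0, 0],
    [0, 0, 0, 0]
  ]
}}

```text
time: 7.9
eef_pos: [0.4782, 0.1344, 0.0364]
orientation: [-0.0, -0.61, 0.793, 0.0]
wrist_force: [-0.4, 0.0, -2.4]
grip_width: 0.148
```

```bash
python3 -c "
from h import *
plan([.395,-.190,.037],-83.9)
snap('wrist','w5')"
```

```text
t 7.9 pos [0.4782 0.1344 0.0364] yaw -104.89 F [-0.4  0.  -2.4] w 0.148
units before roll [ 5.582 -0.05  -0.008] roll -2.624
```

View pics/w5.png

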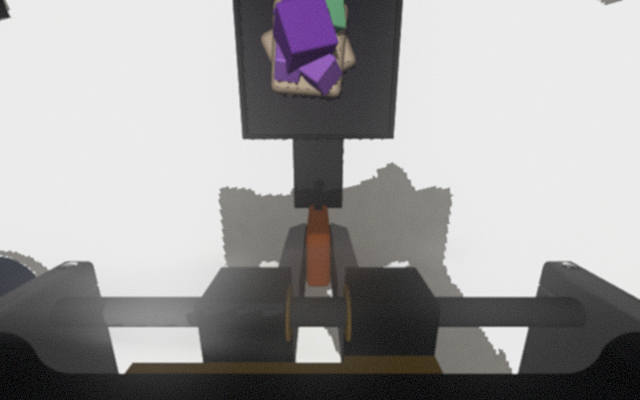

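Call:
{"op": "step_arm", "data": {
  "deltas": [
    [0.12, 0, 0, 0],
    [0.25, 0, 0, 0],
    [0.25, 0, 0, 0],
    [0.25, 0, 0, 0],
    [0.25, 0, 0, 0],
    [0.25, 0, 0, 0],
    [0.25, 0, 0, 0],
    [0.25, 0, 0, 0]
  ]
}}

```text
time: 8.95
eef_pos: [0.4493, 0.0254, 0.0364]
orientation: [-0.0, -0.61, 0.793, 0.0]
wrist_force: [2.0, 3.0, -2.1]
grip_width: 0.147
```

Call:
{"op": "step_arm", "data": {
  "deltas": [
    [0.25, 0, 0, 0],
    [0.25, 0, 0, 0],
    [0.25, 0, 0, 0],
    [0.25, 0, 0, 0],
    [0.25, 0, 0, 0],
    [0.25, 0, 0, 0],
    [0.25, 0, 0, 0],
    [0.25, 0, 0, 0]
  ]
}}

```text
time: 9.95
eef_pos: [0.4191, -0.0892, 0.037]
orientation: [0.001, -0.611, 0.792, 0.0]
wrist_force: [5.7, 21.1, 5.9]
grip_width: 0.294
```

Call:
{"op": "step_arm", "data": {
  "deltas": [
    [0.25, 0, 0, 0],
    [0.25, 0, 0, 0],
    [0.25, 0, 0, 0],
    [0.25, 0, 0, 0],
    [0.25, 0, 0, 0],
    [0.25, 0, 0, 0],
    [0.1, 0, 0, 0],
    [0, 0, 0, 0]
  ]
}}

```text
time: 10.95
eef_pos: [0.3939, -0.183, 0.0367]
orientation: [-0.0, -0.61, 0.793, -0.0]
wrist_force: [-3.9, -3.1, 4.7]
grip_width: 0.228
```

```bash
python3 -c "
from h import *
plan([.395,-.190,.037],-83.9)
snap('wrist','w6');snap('top','t6')"
```

```text
t 10.95 pos [ 0.3939 -0.183   0.0367] yaw -104.88 F [-3.9 -3.1  4.7] w 0.228
units before roll [ 0.107 -0.048 -0.005] roll -2.622
```

View pics/w6.png

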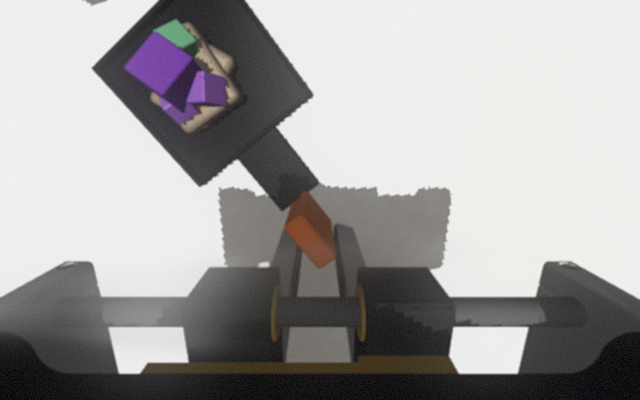

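View pics/t6.png

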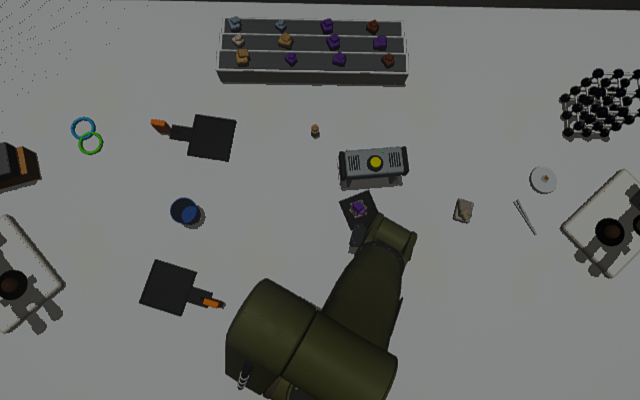

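Run:
```python
from h import *
o=[((.05,.052,.01),('w6',94,68)),((-.05,-.052,.01),('w6',312,96)),((-.05,.052,.01),('w6',200,186))]
t=fit(o,[.5,-.16,.4])
tab=P(t,(-.115,0,.045)); print('tab',tab,'yaw deg',np.degrees(t[2]))
s=(.629,-.165,.106)
c,sn=np.cos(s[2]),np.sin(s[2])
for k in [(.05,.052),(.05,-.052),(-.05,-.052),(-.05,.052)]:
  p=np.array(P(t,k+(.01,)))[:2]-s[:2]; print(k,'in stand',np.round([c*p[0]+sn*p[1],-sn*p[0]+c*p[1]],3), proj('t6',P(t,k+(.01,))))
# stone base guess
print('stone', ray('w6',197,85,.025))
plan(tab[:2]+[.037],np.degrees(t[2])-90)
```

```text
[ 0.5109 -0.1376  0.3876] resid px [-2.  -0.5  2.5 -0.6 -0.4  1.9]
tab [np.float64(0.4044131734291738), np.float64(-0.1810237472616929), 0.045] yaw deg 22.205468563854847
(0.05, 0.052) in stand [-0.081  0.104] [338.42684544 201.03861912]
(0.05, -0.052) in stand [-0.052  0.004] [368.32974945 189.48858519]
(-0.05, -0.052) in stand [-0.148 -0.024] [380.44317927 218.08654129]
(-0.05, 0.052) in stand [-0.177  0.076] [350.27478129 229.94259607]
stone [ 0.50702482 -0.1374125   0.025     ]
t 11.05 pos [ 0.3939 -0.1828  0.0367] yaw -104.85 F [-5.8 -3.2  6. ] w 0.224
units before roll [-0.074 -0.162 -0.006] roll -4.631
```

Call:
{"op": "step_arm", "data": {
  "deltas": [
    [0, 0, 0, 0],
    [0, 0, 0, 0],
    [0, 0, 0, 0],
    [0, 0, 0, 0],
    [0, 0, 0, 0],
    [-0.07, -0.16, 0, 0],
    [0, 0, 0, 0]
  ],
  "jaw": 1
}}

```text
time: 11.92
eef_pos: [0.4053, -0.1807, 0.0365]
orientation: [0.0, -0.61, 0.792, -0.0]
wrist_force: [-0.0, -0.0, -0.4]
grip_width: 0.933
```

Call:
{"op": "step_arm", "data": {
  "deltas": [
    [0, 0, 0, -0.6],
    [0, 0, 0, -0.8],
    [0, 0, 0, -0.8],
    [0, 0, 0, -0.8],
    [0, 0, 0, -0.8],
    [0, 0, 0, -0.83],
    [0, 0, 0, 0],
    [0, 0, 0, 0]
  ]
}}

```text
time: 12.92
eef_pos: [0.4046, -0.1807, 0.0364]
orientation: [0.0, 0.829, -0.559, -0.0]
wrist_force: [-0.1, -0.2, -0.8]
grip_width: 1.0
```

```bash
python3 -c "
from h import *
plan([.4044,-.181,.037],-67.8)
snap('wrist','w7')"
```

```text
t 12.93 pos [ 0.4046 -0.1807  0.0364] yaw -67.95 F [-0.1 -0.2 -0.8] w 1.0
units before roll [ 0.003  0.004 -0.01 ] roll -0.019
```

View pics/w7.png

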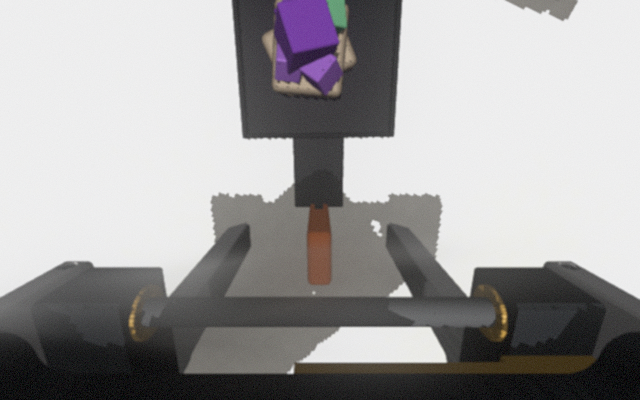

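Call:
{"op": "step_arm", "data": {
  "deltas": [
    [0, 0, 0, 0],
    [0, 0, 0, 0],
    [0, 0, 0, 0],
    [0, 0, 0, 0],
    [0, 0, 0, 0],
    [0, 0, 0, 0],
    [0, 0, 0, 0],
    [0, 0, 0, 0]
  ],
  "jaw": -1
}}

```text
time: 13.98
eef_pos: [0.4046, -0.1808, 0.0364]
orientation: [-0.0, 0.83, -0.558, -0.0]
wrist_force: [0.4, 0.6, 0.1]
grip_width: 0.187
```

Call:
{"op": "step_arm", "data": {
  "deltas": [
    [0, 0, 0, 0],
    [0, 0, 0, 0],
    [0, 0.1, 0, 0],
    [0, 0.2, 0, 0],
    [0, 0.1, 0, 0],
    [0, 0, 0, 0],
    [0, 0, 0, 0]
  ]
}}

```text
time: 14.85
eef_pos: [0.3817, -0.1901, 0.0364]
orientation: [0.0, 0.83, -0.558, -0.001]
wrist_force: [-5.2, -1.9, 2.8]
grip_width: 0.147
```

Call:
{"op": "step_arm", "data": {
  "deltas": [
    [0, 0, 0, 0.2],
    [0, 0, 0, 0.3],
    [0, 0, 0, 0.3],
    [0, 0, 0, 0.3],
    [0, 0, 0, 0.3],
    [0, 0, 0, 0.3],
    [0, 0, 0, 0.3],
    [0, 0, 0, 0]
  ]
}}

```text
time: 15.85
eef_pos: [0.3824, -0.1895, 0.0364]
orientation: [-0.0, 0.744, -0.668, -0.0]
wrist_force: [1.0, 4.0, 2.2]
grip_width: 0.148
```

```bash
python3 -c "
from h import *
plan([.3855,-.191,.037],-83.9)
snap('wrist','w8');snap('top','t8');snap('scene','s8')"
```

```text
t 15.85 pos [ 0.3824 -0.1895  0.0364] yaw -83.8 F [1.  4.  2.2] w 0.148
units before roll [ 0.03  -0.049 -0.01 ] roll 0.013
```

View pics/w8.png

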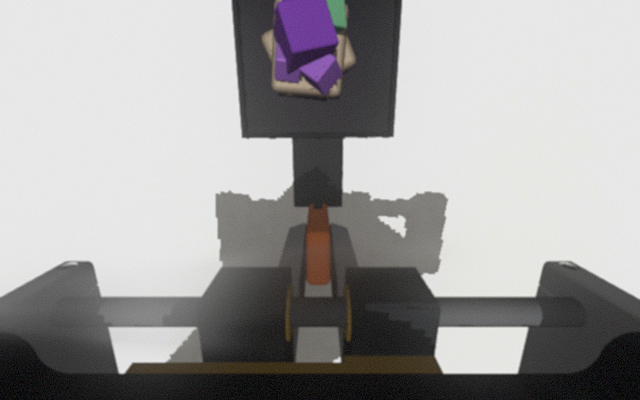

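View pics/s8.png

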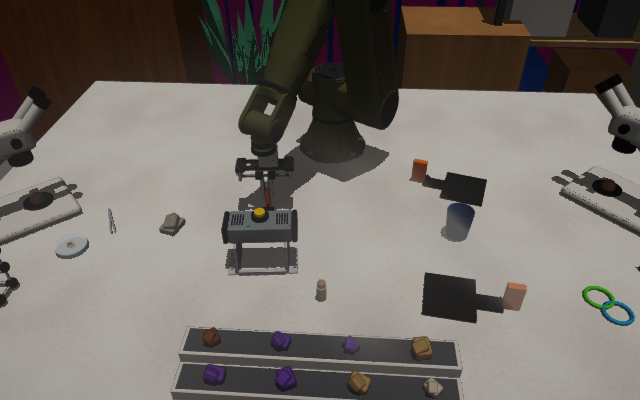

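View pics/t8.png

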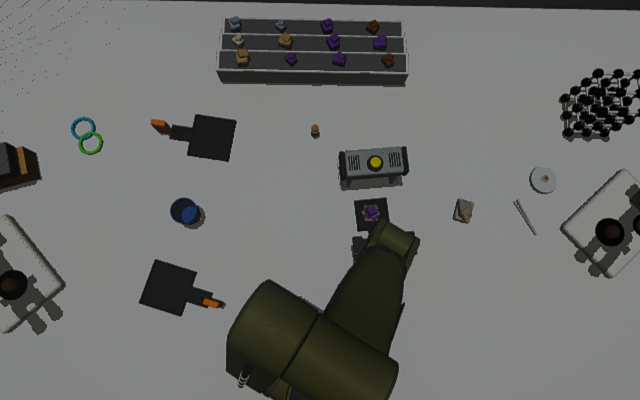

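Call:
{"op": "step_arm", "data": {
  "deltas": [
    [0, -0.1, 0, 0],
    [0, -0.2, 0, 0],
    [0, -0.2, 0, 0],
    [0, -0.2, 0, 0],
    [0, -0.2, 0, 0],
    [0, -0.1, 0, 0],
    [0, 0, 0, 0]
  ]
}}

```text
time: 16.88
eef_pos: [0.4422, -0.1837, 0.0364]
orientation: [0.0, 0.744, -0.668, 0.0]
wrist_force: [0.6, 0.0, 0.3]
grip_width: 0.144
```

```bash
python3 -c "
from h import *
plan([.5146,-.1775,.037],-83.9)
snap('wrist','w9');snap('top','t9')"
```

```text
t 16.88 pos [ 0.4422 -0.1837  0.0364] yaw -83.79 F [0.6 0.  0.3] w 0.144
units before roll [ 0.028 -1.211 -0.009] roll 0.013
```

View pics/w9.png

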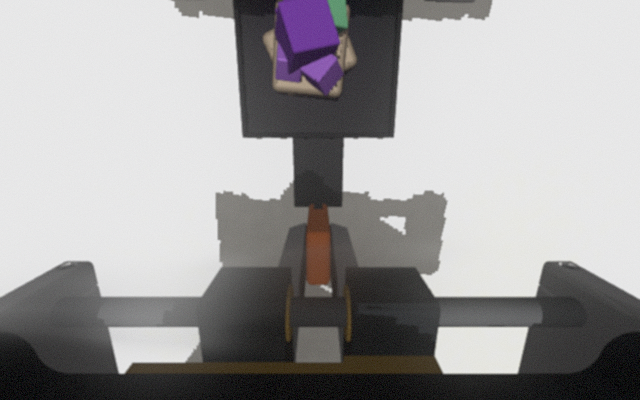

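Call:
{"op": "step_arm", "data": {
  "deltas": [
    [0, -0.1, 0, 0],
    [0, -0.15, 0, 0],
    [0, -0.15, 0, 0],
    [0, -0.15, 0, 0],
    [0, -0.15, 0, 0],
    [0, -0.1, 0, 0],
    [0, 0, 0, 0]
  ]
}}

```text
time: 17.85
eef_pos: [0.4898, -0.1783, 0.0364]
orientation: [0.0, 0.744, -0.668, 0.0]
wrist_force: [0.2, -1.0, 1.8]
grip_width: 0.146
```

```bash
python3 -c "
from h import *
plan([.5146,-.1775,.037],-83.9)
snap('wrist','w10');snap('scene','s10')
a=cv2.imread('pics/s10.png')[150:290,200:360]; cv2.imwrite('pics/c10.png',cv2.resize(a,None,fx=4,fy=4,interpolation=cv2.INTER_CUBIC))"
```

```text
t 17.85 pos [ 0.4898 -0.1783  0.0364] yaw -83.8 F [ 0.2 -1.   1.8] w 0.146
units before roll [ 0.032 -0.413 -0.009] roll 0.012
```

View pics/w10.png

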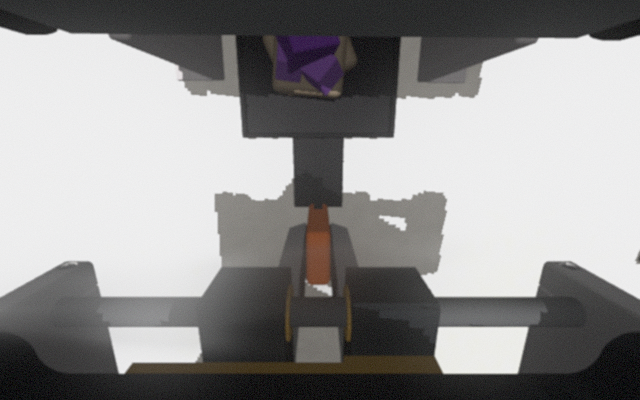

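View pics/c10.png

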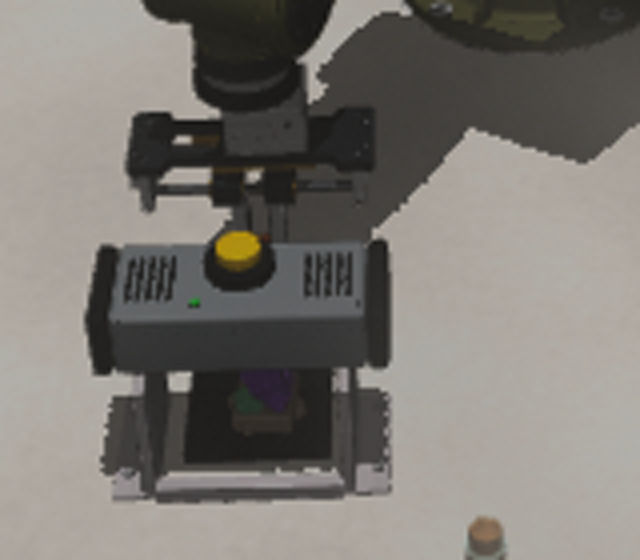

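Nicely centred between the cheeks (223…419 px against the tray's 238…399). I'll push slowly to the stop.

Call:
{"op": "step_arm", "data": {
  "deltas": [
    [0, -0.08, 0, 0],
    [0, -0.08, 0, 0],
    [0, -0.08, 0, 0],
    [0, -0.06, 0, 0],
    [0, -0.05, 0, 0],
    [0, 0, 0, 0]
  ]
}}

```text
time: 18.7
eef_pos: [0.5102, -0.176, 0.0365]
orientation: [0.0, 0.744, -0.668, -0.0]
wrist_force: [-4.7, 0.5, 3.2]
grip_width: 0.151
```

Call:
{"op": "step_arm", "data": {
  "deltas": [
    [0, -0.03, 0, 0],
    [0, -0.03, 0, 0],
    [0, 0, 0, 0]
  ]
}}

```text
time: 19.08
eef_pos: [0.5136, -0.1757, 0.0365]
orientation: [0.0, 0.744, -0.668, -0.001]
wrist_force: [-6.5, -1.5, 4.1]
grip_width: 0.149
```

```bash
python3 -c "
from h import *
plan([.5146,-.1775,.037],-83.9)
snap('wrist','w11');snap('scene','s11')
a=cv2.imread('pics/s11.png')[150:290,200:360]; cv2.imwrite('pics/c11.png',cv2.resize(a,None,fx=4,fy=4,interpolation=cv2.INTER_CUBIC))"
```

```text
t 19.07 pos [ 0.5136 -0.1757  0.0365] yaw -83.81 F [-6.5 -1.5  4.1] w 0.149
units before roll [ 0.032 -0.014 -0.009] roll 0.011
```

View pics/c11.png

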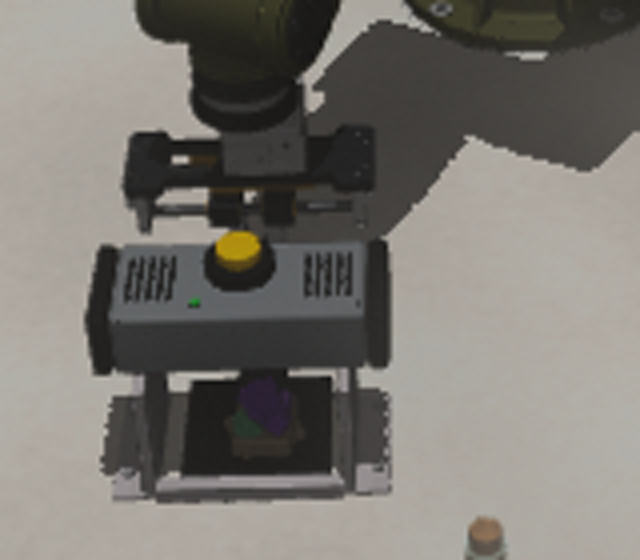

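Call:
{"op": "step_arm", "data": {
  "deltas": [
    [0, -0.03, 0, 0],
    [0, -0.03, 0, 0],
    [0, 0, 0, 0]
  ]
}}

```text
time: 19.55
eef_pos: [0.5164, -0.1753, 0.0365]
orientation: [0.001, 0.744, -0.668, -0.001]
wrist_force: [-13.0, -0.7, 9.7]
grip_width: 0.147
```

Call:
{"op": "step_arm", "data": {
  "deltas": [
    [0, -0.03, 0, 0],
    [0, -0.03, 0, 0],
    [0, 0, 0, 0]
  ]
}}

```text
time: 19.92
eef_pos: [0.5183, -0.175, 0.0361]
orientation: [0.002, 0.744, -0.668, -0.003]
wrist_force: [-26.7, -2.3, 16.5]
grip_width: 0.147
```

Contact with the stop is clear: 27 N, and the tool moved less than commanded. I'll relax slightly and let go.

Call:
{"op": "step_arm", "data": {
  "deltas": [
    [0, 0.04, 0, 0],
    [0, 0, 0, 0]
  ]
}}

```text
time: 20.18
eef_pos: [0.5181, -0.175, 0.0362]
orientation: [0.001, 0.744, -0.668, -0.001]
wrist_force: [-7.1, -1.1, 1.8]
grip_width: 0.147
```

Call:
{"op": "step_arm", "data": {
  "deltas": [
    [0, 0, 0, 0],
    [0, 0, 0, 0],
    [0, 0, 0, 0],
    [0, 0, 0, 0],
    [0, 0, 0, 0],
    [0, 0, 0, 0]
  ],
  "jaw": 1
}}

```text
time: 20.92
eef_pos: [0.519, -0.175, 0.0365]
orientation: [-0.0, 0.744, -0.668, 0.0]
wrist_force: [0.3, -0.1, 0.6]
grip_width: 0.75
```

```bash
python3 -c "
from h import *
plan([.5146,-.1775,.037],-83.9)
snap('wrist','w12');snap('scene','s12')
a=cv2.imread('pics/s12.png')[150:290,200:360]; cv2.imwrite('pics/c12.png',cv2.resize(a,None,fx=4,fy=4,interpolation=cv2.INTER_CUBIC))"
```

```text
t 20.93 pos [ 0.519  -0.175   0.0365] yaw -83.81 F [ 0.3 -0.1  0.6] w 0.75
units before roll [ 0.033  0.077 -0.009] roll 0.011
```

View pics/c12.png

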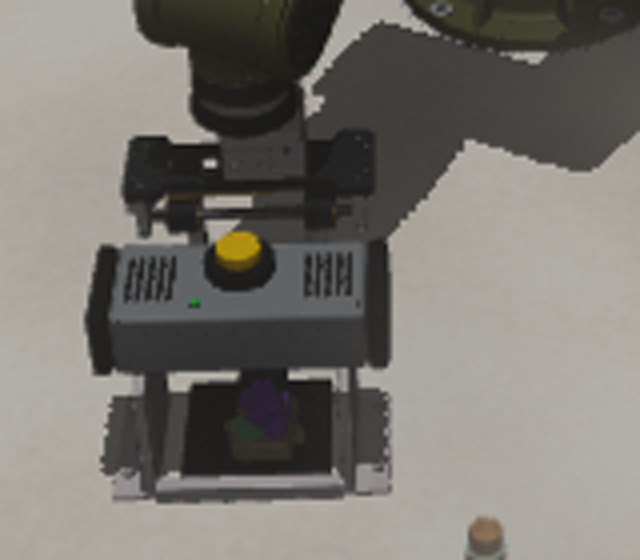

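View pics/w12.png

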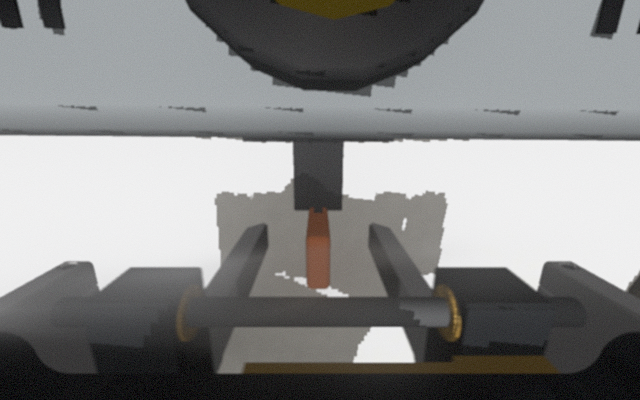

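Call:
{"op": "step_arm", "data": {
  "deltas": [
    [0, 0, -0.2, 0],
    [0, 0, -0.4, 0],
    [0, 0, -0.6, 0],
    [0, 0, -0.7, 0],
    [0, 0, -0.7, 0],
    [0, 0, -0.6, 0],
    [0, 0, -0.5, 0],
    [0, 0, 0, 0]
  ]
}}

```text
time: 22.02
eef_pos: [0.5195, -0.1752, 0.2614]
orientation: [-0.001, 0.744, -0.668, 0.002]
wrist_force: [0.3, -0.2, -0.2]
grip_width: 1.001
```

Call:
{"op": "step_arm", "data": {
  "deltas": [
    [0, 0, 0, 0],
    [0, 0, 0, 0],
    [0, 0, 0, 0],
    [0, 0, 0, 0],
    [0, 0, 0, 0],
    [0, 0, 0, 0],
    [0, 0, 0, 0],
    [0, 0, 0, 0]
  ],
  "jaw": -1
}}

```text
time: 23.02
eef_pos: [0.5189, -0.175, 0.2585]
orientation: [0.0, 0.744, -0.668, 0.0]
wrist_force: [-0.1, 0.7, -0.6]
grip_width: 0.185
```

```bash
python3 -c "
from h import *
plan([.623,-.166,.25],-83.9)
snap('wrist','w13');snap('top','t13')
print(proj('w13',[.623,-.166,.174]))"
```

```text
t 23.02 pos [ 0.5189 -0.175   0.2585] yaw -83.81 F [-0.1  0.7 -0.6] w 0.185
units before roll [ 0.037 -1.74   0.141] roll 0.012
[320.5905993   86.89143812]
```

View pics/w13.png

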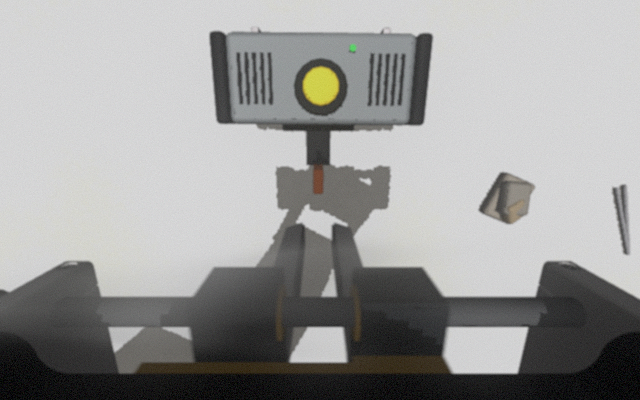

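View pics/t13.png

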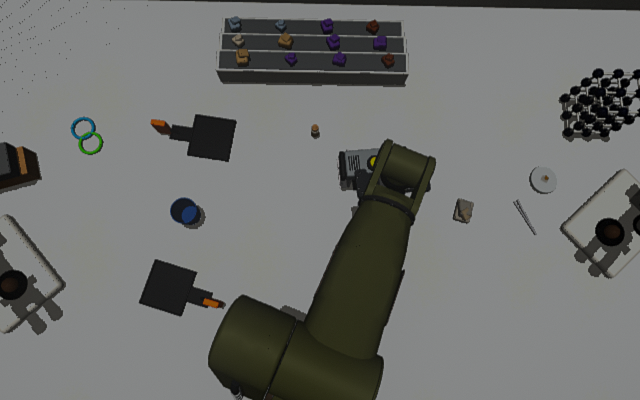

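The button shows at (321,86), against a prediction of (320.6,86.9). I'll check the tab and tray against the stand, then go over the button.

Run:
```python
from h import *
# tab top in w13, estimate by orange mask
im=cv2.imread('pics/w13.png')[:,:,::-1].astype(int); m=(im[:,:,0]>im[:,:,2]+50)&(im[:,:,0]>im[:,:,1]+40); m[230:]=0
ys,xs=np.where(m); print(xs.min(),xs.max(),ys.min(),ys.max(),m.sum())
b=ray('w13',321,86,.174); print('button',b)
y=np.radians(6.15); s=b[:2]+.008*np.array([np.cos(y),np.sin(y)]); h=s-.115*np.array([np.cos(y),np.sin(y)])
print('stand',s,'home tab px ends',proj('w13',[*(h+.017*np.array([np.cos(y),np.sin(y)])),.062]),proj('w13',[*(h-.017*np.array([np.cos(y),np.sin(y)])),.062]))
print('feet back px', [proj('w13',P((*s,y),(.058,k,.003))) for k in(.08,-.08)])
a=cv2.imread('pics/w13.png')[20:220,200:450]; cv2.imwrite('pics/c13.png',cv2.resize(a,None,fx=3,fy=3,interpolation=cv2.INTER_CUBIC))
```

```text
315 321 171 192 114
button [ 0.62374087 -0.16626778  0.174     ]
stand [ 0.63169483 -0.16541073] home tab px ends [319.93095157 168.94369601] [319.88317864 193.85029902]
feet back px [array([261.76046708,  49.48249293]), array([377.98252664,  49.459025  ])]
```

View pics/c13.png

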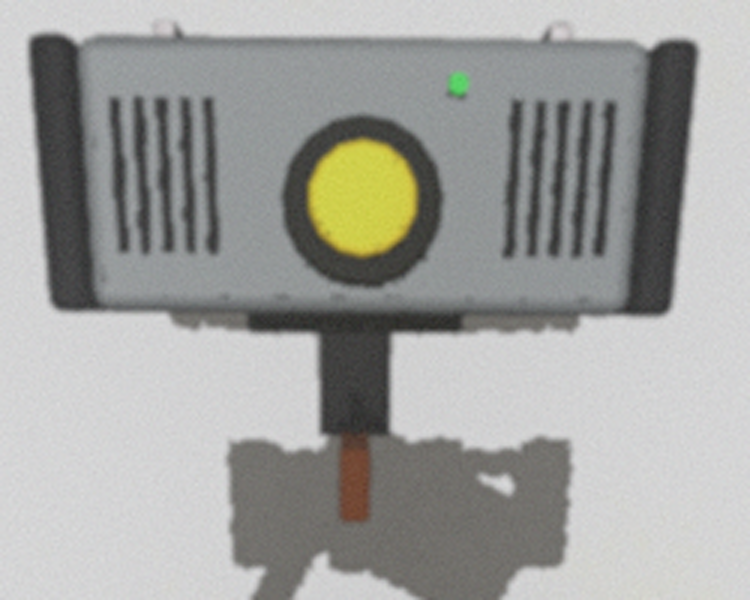

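Call:
{"op": "step_arm", "data": {
  "deltas": [
    [0, -0.24, 0, 0],
    [0, -0.3, 0, 0],
    [0.04, -0.3, 0, 0],
    [0, -0.3, 0, 0],
    [0, -0.3, 0, 0],
    [0, -0.3, 0, 0],
    [0, 0, 0, 0],
    [0, 0, 0, 0]
  ]
}}

```text
time: 24.12
eef_pos: [0.6225, -0.1662, 0.2584]
orientation: [0.0, 0.744, -0.668, -0.0]
wrist_force: [-0.7, 0.5, 0.5]
grip_width: 0.002
```

```bash
python3 -c "
from h import *
plan([.623,-.166,.190],-83.9)
snap('scene','s14')
a=cv2.imread('pics/s14.png')[120:290,180:360]; cv2.imwrite('pics/c14.png',cv2.resize(a,None,fx=3.5,fy=3.5,interpolation=cv2.INTER_CUBIC))"
```

```text
t 24.12 pos [ 0.6225 -0.1662  0.2584] yaw -83.81 F [-0.7  0.5  0.5] w 0.002
units before roll [-0.003 -0.009  1.139] roll 0.011
```

View pics/c14.png

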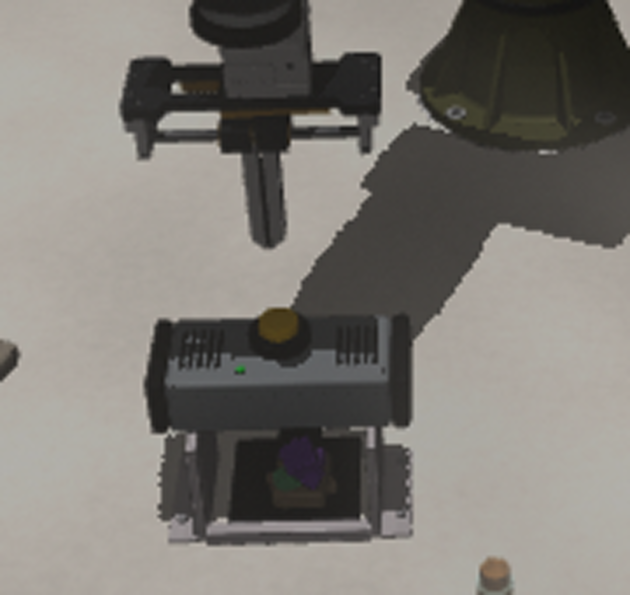

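Tray is home (tab at 171–192 px against a predicted 169–194) and the stone stands upright. Descending onto the button.

Call:
{"op": "step_arm", "data": {
  "deltas": [
    [0, 0, 0.2, 0],
    [0, 0, 0.25, 0],
    [0, 0, 0.25, 0],
    [0, 0, 0.25, 0],
    [0, 0, 0.15, 0],
    [0, 0, 0, 0],
    [0, 0, 0, 0]
  ]
}}

```text
time: 25.05
eef_pos: [0.6232, -0.1662, 0.193]
orientation: [-0.0, 0.744, -0.668, 0.0]
wrist_force: [0.2, 0.4, 0.1]
grip_width: 0.003
```

Call:
{"op": "step_arm", "data": {
  "deltas": [
    [0, 0, 0.03, 0],
    [0, 0, 0.03, 0],
    [0, 0, 0.02, 0],
    [0, 0, 0, 0],
    [0, 0, 0, 0]
  ]
}}

```text
time: 25.68
eef_pos: [0.623, -0.1661, 0.1877]
orientation: [-0.0, 0.744, -0.668, 0.0]
wrist_force: [-0.4, -0.1, 0.7]
grip_width: 0.004
```

Call:
{"op": "step_arm", "data": {
  "deltas": [
    [0, 0, 0.02, 0],
    [0, 0, 0.02, 0],
    [0, 0, 0.02, 0],
    [0, 0, 0, 0],
    [0, 0, 0, 0]
  ]
}}

```text
time: 26.3
eef_pos: [0.623, -0.1662, 0.1843]
orientation: [-0.0, 0.744, -0.668, 0.0]
wrist_force: [-1.4, 0.1, 4.0]
grip_width: 0.011
```

Call:
{"op": "step_arm", "data": {
  "deltas": [
    [0, 0, 0.02, 0],
    [0, 0, 0.02, 0],
    [0, 0, 0, 0],
    [0, 0, 0, 0]
  ]
}}

```text
time: 26.8
eef_pos: [0.623, -0.1662, 0.182]
orientation: [-0.0, 0.744, -0.668, 0.0]
wrist_force: [-2.7, 0.5, 7.0]
grip_width: -0.001
```

Call:
{"op": "step_arm", "data": {
  "deltas": [
    [0, 0, 0.02, 0],
    [0, 0, 0.02, 0],
    [0, 0, 0, 0],
    [0, 0, 0, 0]
  ]
}}

```text
time: 27.3
eef_pos: [0.6231, -0.1662, 0.1799]
orientation: [-0.0, 0.744, -0.668, 0.0]
wrist_force: [-3.1, 0.8, 9.0]
grip_width: 0.003
```

Call:
{"op": "step_arm", "data": {
  "deltas": [
    [0, 0, 0.02, 0],
    [0, 0, 0.01, 0],
    [0, 0, 0, 0],
    [0, 0, 0, 0]
  ]
}}

```text
time: 27.8
eef_pos: [0.6231, -0.1662, 0.1792]
orientation: [-0.0, 0.744, -0.668, 0.001]
wrist_force: [-6.7, 1.6, 16.6]
grip_width: 0.008
```

```bash
python3 -c "
from h import *
plan([.623,-.166,.190],-83.9)
snap('scene','s15');snap('wrist','w15')
a=cv2.imread('pics/s15.png')[120:290,180:360]; cv2.imwrite('pics/c15.png',cv2.resize(a,None,fx=3.5,fy=3.5,interpolation=cv2.INTER_CUBIC))"
```

```text
t 27.8 pos [ 0.6231 -0.1662  0.1792] yaw -83.81 F [-6.7  1.6 16.6] w 0.008
units before roll [-0.003  0.002 -0.181] roll 0.012
```

View pics/c15.png

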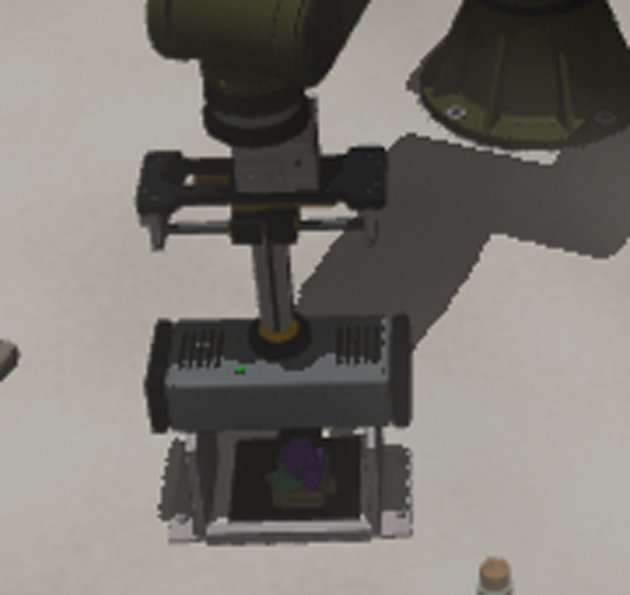

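View pics/s15.png

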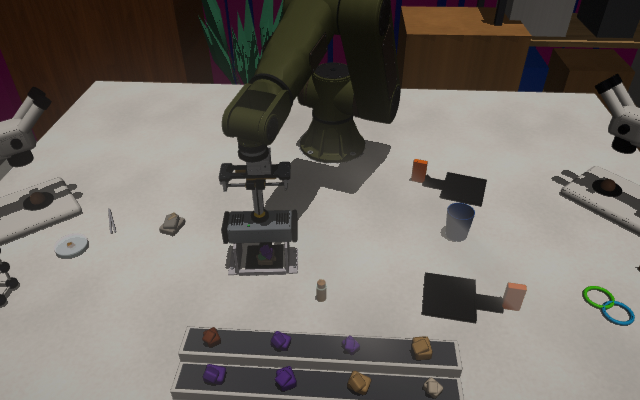

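The force rose sharply from 9 N to 16.6 N at TCP z = 0.179, which is where the button should bottom out. I'll hold for a second.

Call:
{"op": "step_arm", "data": {
  "deltas": [
    [0, 0, 0, 0],
    [0, 0, 0, 0],
    [0, 0, 0, 0],
    [0, 0, 0, 0],
    [0, 0, 0, 0],
    [0, 0, 0, 0],
    [0, 0, 0, 0],
    [0, 0, 0, 0]
  ]
}}

```text
time: 28.9
eef_pos: [0.6232, -0.1662, 0.1792]
orientation: [-0.0, 0.744, -0.668, 0.001]
wrist_force: [-6.0, 2.1, 16.6]
grip_width: 0.004
```

```bash
python3 -c "
from h import *
snap('scene','s16')
a=cv2.imread('pics/s16.png')[120:290,180:360]; cv2.imwrite('pics/c16.png',cv2.resize(a,None,fx=3.5,fy=3.5,interpolation=cv2.INTER_CUBIC))
print(arm.state()['wrist_force'],arm.state()['eef_pos'])"
```

```text
[-6.28071361  1.58063755 16.83076126] [ 0.62316355 -0.16620494  0.17918251]
```

View pics/c16.png

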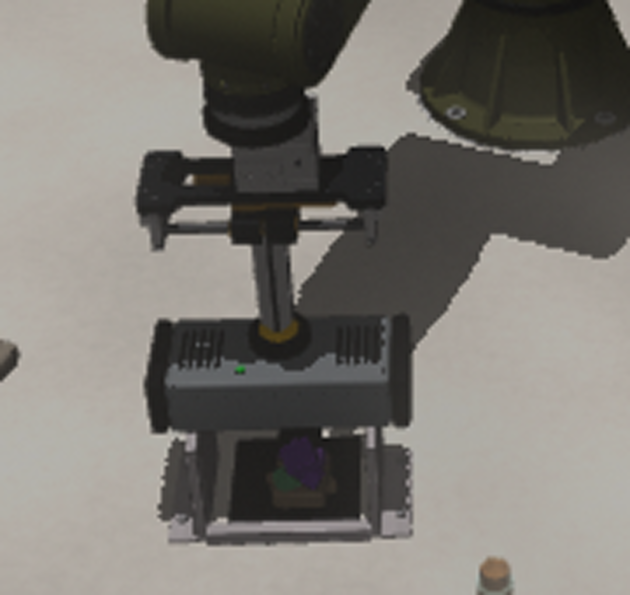

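The force curve matches the switch spring: 4 N at 0.7 mm, 7 N at 3 mm, 9 N at 5.1 mm, then the stop. Handing in.

```bash
python3 -c "
from h import *
print(arm.finish_job()); s=arm.state(); print(s['time'],s['wrist_force'],s['eef_pos'])"
```

```text
the job is handed in; nothing more can be done
None
the job is handed in; nothing more can be done
```

The fluorite tray is against the stop bar under the lamp and let go. I handed the job in at about 29 s with the switch still held fully down. `finish_job` gave no verdict.

**Tray:** I took the smallest of the three black trays, the one holding the stone, by its orange tab. During the sideways slide it turned about 37° in the jaws, with a peak of 21 N at the wrist. I think a corner caught the lamp stand. The stone stayed upright and near the centre, so I let go, re-gripped square, straightened the tray and pushed it in until it met the stop at about 27 N. I eased off before letting go.

**Switch:** I pressed with closed fingertips. The force followed the switch's spring (4, 7, then 9 N at 5.1 mm). It then rose to about 17 N at 5.8 mm, which is the stop.

**Last checks:**
- **Position:** The tab lay within about 3 mm of its predicted home position sideways, and closer than that along the slide.
- **Stone and bystanders:** The last pictures show the stone upright. The cup, vial and grey stone look unmoved; I judged that by eye.
- **Glow:** I saw none in the camera pictures with the switch down. My evidence for the press is the force and depth readings only.

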